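# Stand a cut tube in the jig and close the one-hand clamp on it

### The job

Take the tall aluminium tube out of the rack, leaving the two short ones where they stand, and stand it fully down in the round socket between the jaws of the clamp on the jig board. Let go of it, then pump the clamp's trigger - leave the jaw itself alone, only the trigger may move it - until the soft pad is plainly pressed in against the tube, by a few millimetres at least but no more than about half its thickness, or the thin tube will be crushed. Finish still holding the trigger squeezed, so that the end of the tube can be filed.

Things in the scene. Friction and masses are not known exactly. Their poses are not given: they have to be found in the camera images.
- clamp_jig: Fixed plywood board 165 x 260 x 18 mm carrying a one-hand bar clamp lying flat, mid-plane 66 mm above the bench. Origin on the bench under the clamp's head. y runs along the bar: the sliding jaw is at -y and closes towards +y; jaws reach out to -x, grip and trigger to +x. Jaw tops 83 mm, head top 90 mm above the bench; the toothed bar (x = 0) moves out to y = +145 mm at most.
- socket_floor (a point): Centre of the floor of the round socket for the tube, 24 mm above the bench, at x -55, y -45 mm in the jig's frame: hole 30 mm across, 20 mm deep, in a wooden block 54 x 54 mm, top 44 mm above the bench. The fixed jaw's V-shaped pad stands above it on the +y side. z up.
- handle_grip (a point): Middle of the clamp's fixed grip, 66 mm above the bench, at x +101, y -20 mm in the jig's frame. The grip is a bar along the jig's x (from +30 to +139 mm), 20 mm thick (y) and 28 mm high; its outer face, away from the trigger, is 10 mm to -y of this point. Free above it and down to the bench.
- trigger (a joint): Angle of the trigger, rad: 0 open (a spring returns it), 0.34 home against its stop. A lever beside the grip on its +y side, turning level about an upright pin at x +36, y +7.5 mm in the jig's frame. Each squeeze drives the jaw about 7 mm by a ratchet (teeth 3.5 mm); let go, the jaw stays (slips 4 mm at most) and the next squeeze drives on. Needs 3 to 7 N, and 0.4 N more per N of jaw pressure.
- trigger_pad (a point): On the outer (+y) face of the trigger, 65 mm from its pin, mid-height (66 mm above the bench), where a finger pushes it; moves with it. The trigger is 12 mm thick (y), 22 mm high. Here, outer face to outer face over grip and trigger measures 56 mm open and 34 mm squeezed home: two fingers from above can squeeze them together, the grip being rigid.
- jaw (a joint): How far the sliding jaw has been driven towards the fixed one, m. The soft pad meets a tube standing in the socket at about 0.045 to 0.047; 12 to 33 mm of gap are left at the start.
- foam_pad (a joint): How far the soft pad on the sliding jaw is pressed in, m: 0 free; it presses back with 2.5 N per mm. Dark foam rubber, 46 x 32 mm, 24 mm thick.
- pad_face (a point): Centre of the pad's face that meets the tube, 66 mm above the bench; moves with the jaw, and as the pad is pressed in.
- tube_rack: Fixed wooden block 184 x 60 x 45 mm with three holes 28 mm across and 35 mm deep in a row along its x, 60 mm apart; a tube stands in each. Origin at the centre of its underside.
- tall_tube_center (a point): Centre, half-way up, of the tall tube: thin aluminium, 25 mm across, 120 mm long, about 50 g, upright in one of the rack's three holes (any of them), its foot 10 mm above the bench. z is its axis.
- tall_tube_foot (a point): Centre of the lower end of the tall tube, 60 mm below its centre; z is its axis.
- short_tube_a_center (a point): Centre, half-way up, of a short tube, 25 mm across and 80 mm long, in the rack; stays there.
- short_tube_b_center (a point): Centre, half-way up, of the other short tube, the same; stays there.
Not all that is in view belongs to the job. What is shaped like the part that bears tall_tube_center but green is not meant.

How it is judged:
By the outcome, as a careful person would: the job done as asked, in the order asked, and still so for the second after the job is handed in, while the arm keeps its last pose, push and grip.
It also fails if it takes over 72 s, if anything falls off the work surface, if the arm or the gripper's body presses on something with over 40 N, if the wrist force passes 120 N, or if a joint passes its speed limit or range.

### The arm

A 6-joint arm with a two-finger parallel gripper is mounted at the origin on the work surface. World frame = base frame: x ahead of the robot, y to its left, z up, the work surface at z = 0. Lengths are in m, angles in degrees, forces in N, time in s.
With the tool pointing down it reaches from about 0.325 to 0.775 m from the base axis. Payload 5.5 kg.
Tool frame: the origin (TCP) lies at the centre of the arm's flange, where the gripper is bolted on; the fingertips stand 182 mm ahead of it and the grasp point (between the pads) lies 163 mm ahead of it; z points along the fingers, y is the direction in which the jaws open and shut (so a half turn about z gives the same grasp; the last joint's range is limited). The gripper opens to 88 mm and grips with 3 to 60 N. Pads are 20 mm wide; open, the fingers measure 115 mm over their backs; the gripper's body (75 mm by 178 mm) begins 61 mm behind the grasp point.
Start: joints at [69.632, 5.22, 70.514, -0, 104.267, -3.249], TCP at [0.177, 0.573, 0.405] pointing down, gripper open.
Joint ranges: [-164.24, 164.24], [-49.07, 125.15], [9.68, 141.18], [-86.29, 266.29], [3.28, 154.24], [-151.56, 151.56]. Speed limits (degrees/s): [147.25, 147.25, 172.46, 180, 180, 180].

### API

Orientations are given as [roll, pitch, yaw] about the fixed x, y, z axes, in that order (R = Rz(yaw) Ry(pitch) Rx(roll)).
In Python, from station import r gives the robot as it stands. The module is installed in compiled form; this text tells all that it offers. Calls block until the motion is done:
- r.reach(position, orientation): joint-space move of the TCP to a pose.
- r.servo_line(position, rotation=None, speed=0.15): straight line of the TCP; rotation=None keeps the orientation; speed is the mean speed in m/s.
- r.move_joints(angles): joint-space move.
- r.let_go() and r.grab(squeeze=None): open the fingers fully, or close them until they stop; squeeze is the grip in N (None keeps the last).
- r.wait(seconds).
- r.inverse_kinematics(position, orientation): joint angles nearest the present ones, or None.
- r.sense(): the state.
- r.snapshot(name): name is "scene" or "top" or "wrist"; returns a dict with "frame" (420x560x3 uint8, red, green, blue), "fx", "fy", "cx", "cy" (pixels), "R" (3x3) and "t" (3): a world point X has camera coordinates R X + t. Camera axes: x right, y down, z forward; pixel columns grow to the right and rows downward; lengths in m; the calibration is good to about 2 mm. A picture is of the moment at which its call begins. There is no depth.
A pose or a line that the arm cannot do raises r.IKError and nothing moves.
- r.hand_in(): hands the job in, once; it reports no verdict.
The state is a dict: "clock": time; "joints": joint angles; "joint_vel": joint speeds; "joint_torque": joint torques, N m; "tcp_pos": TCP position; "orientation": TCP orientation; "contact_force": force on the tool from outside, world axes, zero at the start; "torque": the same for the moment, N m; "opening": finger opening in m.
Only numpy, scipy, OpenCV 4.12 (cv2) and the standard library are available. Lean on these libraries where they do the work, as an engineer would, in place of code of your own. Each camera call takes 0.05 s, during which the arm holds its last target. There are 200 camera calls.

## Working session

There is one attempt and no reset: what is moved stays moved. The work goes in short steps, each a Python script; the robot and the scene stay as the last script left them, time stands still between calls to the robot, and variables do not carry over. Pictures are saved under pics/ and viewed, about 8 in all and at most 12, crops included, and the job is handed in when it is done.

```bash
mkdir -p pics; cat > h.py <<'E'
import numpy as np, cv2
from station import r
def snap(n, f):
    s=r.snapshot(n); np.savez('pics/'+f+'.npz',**{k:np.array(v) for k,v in s.items()})
    cv2.imwrite('pics/'+f+'.png',s['frame'][:,:,::-1]); return s
def load(f): return dict(np.load('pics/'+f+'.npz'))
def ray(s,u,v):
    R=np.array(s['R']);t=np.array(s['t']).ravel()
    d=R.T@np.array([(u-s['cx'])/s['fx'],(v-s['cy'])/s['fy'],1.]); return -R.T@t, d/np.linalg.norm(d)
def plane(s,u,v,z):
    o,d=ray(s,u,v); return o+d*(z-o[2])/d[2]
def proj(s,X):
    p=np.array(s['R'])@np.array(X)+np.array(s['t']).ravel(); return np.array([s['fx']*p[0]/p[2]+s['cx'],s['fy']*p[1]/p[2]+s['cy']])
def tri(*obs):
    A=np.zeros((3,3));b=np.zeros(3)
    for s,u,v in obs:
        o,d=ray(s,u,v);P=np.eye(3)-np.outer(d,d);A+=P;b+=P@o
    X=np.linalg.solve(A,b); return X,[np.linalg.norm((np.eye(3)-np.outer(ray(*q)[1],ray(*q)[1]))@(X-ray(*q)[0])) for q in obs]
E
python3 - <<'E'
from h import *
a=snap('scene','scene0');b=snap('top','top0')
for s in(a,b): print(ray(s,280,210), s['fx'])
print(r.sense())
E
```

```text
(array([0.87932668, 0.36411495, 0.79042098]), array([-0.36689197, -0.40529286, -0.83733385])) 452.4634654228627
(array([0.5015089 , 0.01897913, 0.83800236]), array([ 0.06538202,  0.0151243 , -0.99774568])) 379.16987203727075
{'clock': 0.1, 'joints': array([ 6.96322754e+01,  5.26003974e+00,  7.05742842e+01, -1.09705771e-03,
        1.04268460e+02, -3.24669503e+00]), 'joint_vel': array([-0.03488766, -0.0186231 , -0.17503735, -0.03243002,  0.01075433,
       -0.08839643]), 'joint_torque': array([ 2.35157699e-03, -4.47857344e+01, -4.07572210e+01,  6.99389353e-02,
        2.83944671e-02, -1.19602923e-04]), 'tcp_pos': array([0.17663817, 0.57346578, 0.40361352]), 'orientation': array([-1.79897320e+02, -4.75921573e-03,  1.62878697e+02]), 'contact_force': array([ 0.09684213, -0.30395464,  0.24058977]), 'torque': array([ 0.0218171 , -0.00365245,  0.00669809]), 'opening': 0.08779423802195432}
```

View pics/scene0.png

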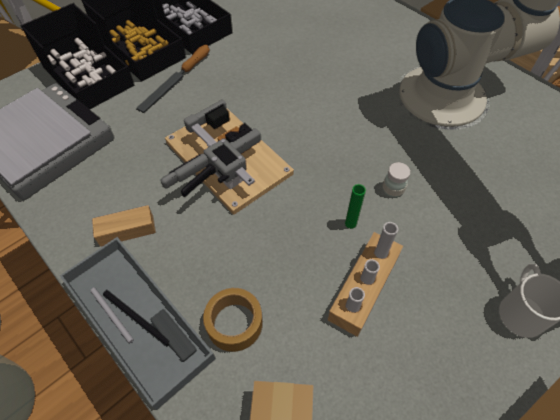

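View pics/top0.png

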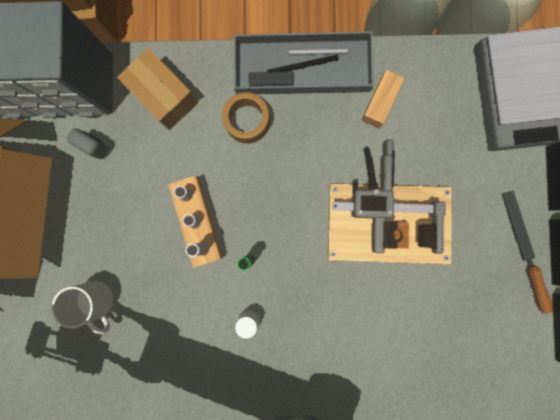

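Scene picture: the rack is at about (366,283), with grey tubes at (388,238), (371,270) and (356,297). A green tube stands alone at (355,207), which is the decoy. The tube at (388,238) looks the tallest, and in the top view it is at (193,250). The jig is at top (390,223), with the socket at about (400,235) and the grip/trigger at (388,160)/(370,168). I'll confirm in one enlarged composite.

```bash
python3 - <<'E'
import cv2,numpy as np
a=cv2.imread('pics/scene0.png');b=cv2.imread('pics/top0.png')
A=cv2.resize(a[175:335,320:420],None,fx=3.5,fy=3.5,interpolation=2)
B=cv2.resize(b[135:270,325:455],None,fx=3.4,fy=3.4,interpolation=2)
c=np.zeros((580,800,3),np.uint8);c[:560,:350]=A;c[:B.shape[0],355:355+B.shape[1]]=B[:,:445]
cv2.imwrite('pics/c1.png',c)
E
```

```text
(no output)
```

View pics/c1.png

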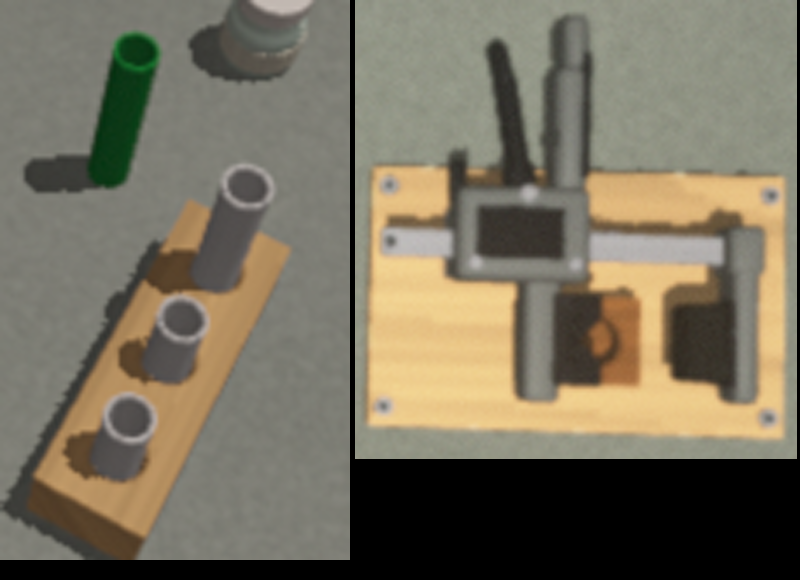

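The crop confirms it: the tall tube is at crop (245,187), which is scene (390,228), and stands clearly above the two short ones at (180,320) and (128,415). The green one is outside the rack. Jig: screws at (389,184), (770,195), (383,406) and (768,418); the socket's dark crescent is at (605,340); the trigger end is at (497,45) and the grip at (570,110).

```bash
python3 - <<'E'
from h import *
a=load('scene0');b=load('top0')
S=lambda x,y:(a,320+x/3.5,175+y/3.5)
T=lambda x,y:(b,325+(x-355)/3.4,135+y/3.4)
sc=[plane(*T(*p),.018) for p in[(389,184),(770,195),(383,406),(768,418)]]
for q in sc: print('screw',q.round(4))
print('angles +y:',[np.degrees(np.arctan2(*(q-p)[1::-1])) for p,q in((sc[1],sc[0]),(sc[3],sc[2]))],'+x',[np.degrees(np.arctan2(*(q-p)[1::-1])) for p,q in((sc[2],sc[0]),(sc[3],sc[1]))])
print('screw ctr',np.mean(sc,0))
print('head',plane(*T(521,234),.09)); print('grip end',plane(*T(570,25),.08)); print('trig end',plane(*T(497,45),.077)); print('hole right edge',plane(*T(620,340),.044))
# block right corners (z .044)
print('block',plane(*T(640,293),.044),plane(*T(640,385),.044))
# tubes: top mask bright rims in top view: approx pixel, tri with scene
g=cv2.cvtColor(b['frame'],cv2.COLOR_RGB2HSV)
for su,sv,tu,tv in((245,187,193,250),(182,318,190,220),(129,415,181,191)):
    x,e=tri(S(su,sv),(b,tu,tv));print('tube top',x.round(4),np.round(e,4))
cv2.imwrite('pics/c2.png',cv2.resize(b['frame'][170:275,160:260,::-1],None,fx=5,fy=5,interpolation=2))
E
```

```text
screw [ 0.5991 -0.0882  0.018 ]
screw [ 0.5889 -0.328   0.018 ]
screw [ 0.4583 -0.0819  0.018 ]
screw [ 0.4486 -0.3223  0.018 ]
angles +y: [np.float64(87.56985841372642), np.float64(87.69341996291453)] +x [np.float64(-2.546672571102939), np.float64(-2.3114552209516703)]
screw ctr [ 0.52374881 -0.205079    0.018     ]
head [ 0.56048779 -0.1543131   0.09      ]
grip end [ 0.68456293 -0.18814906  0.08      ]
trig end [ 0.67401305 -0.14570805  0.077     ]
hole right edge [ 0.49850456 -0.22357834  0.044     ]
block [ 0.52706701 -0.2364555   0.044     ] [ 0.47100459 -0.23495246  0.044     ]
tube top [0.4738 0.1961 0.1227] [0.0011 0.0011]
tube top [0.5316 0.2129 0.0829] [0.0023 0.0023]
tube top [0.59   0.2302 0.0859] [0.0021 0.0021]
```

View pics/c2.png

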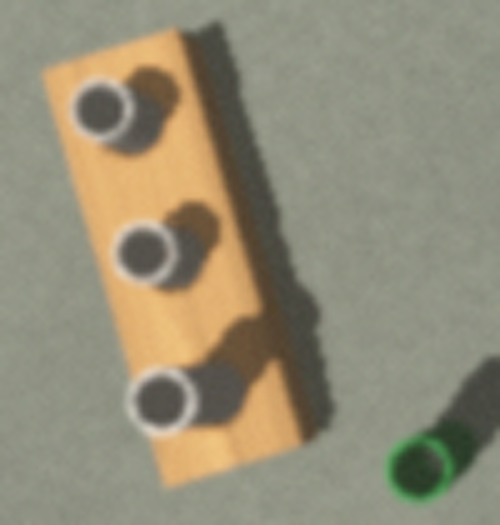

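All three rims triangulate well: the tall one at z≈0.123 and the short ones at 0.083–0.086, at the expected 60 mm spacing. Next I'll look with the wrist camera from above the rack and the jig.

```bash
python3 - <<'E'
from h import *
b=load('top0');a=load('scene0')
for z,(u,v) in((.13,(192.4,250.2)),(.09,(188.8,220.4)),(.09,(180.2,191.8))): print(plane(b,u,v,z).round(4))
print(tri((a,390,228.4),(b,192.4,250.2)))
r.reach([.50,-.2087-.02,.42],[180,0,177.6]); print(r.sense()['joints'].round(1))
w1=snap('wrist','wj1'); print(ray(w1,280,210))
r.reach([.474,.197,.36],[180,0,196]); print(r.sense()['joints'].round(1),r.sense()['clock'])
w=snap('wrist','wt1');print(ray(w,280,210))
cv2.imwrite('pics/w1.png',np.vstack([cv2.resize(x['frame'][:,:,::-1],(400,300)) for x in(w1,w)]))
E
```

```text
[0.4745 0.1945 0.13  ]
[0.532  0.2117 0.09  ]
[0.5893 0.229  0.09  ]
(array([0.47382912, 0.19660247, 0.12351275]), [np.float64(0.0005834805163415249), np.float64(0.0005834805163414787)])
[ -28.1   -2.3   76.6    0.   105.7 -115.7]
(array([ 0.41867771, -0.22472922,  0.40013741]), array([ 0.3126664 , -0.00347674, -0.94985664]))
[ 18.7  -8.4  88.4  -0.  100.  -87.2] 4.7667
(array([0.3958653 , 0.17375173, 0.34033454]), array([ 0.29869825,  0.09431243, -0.94967601]))
```

View pics/w1.png

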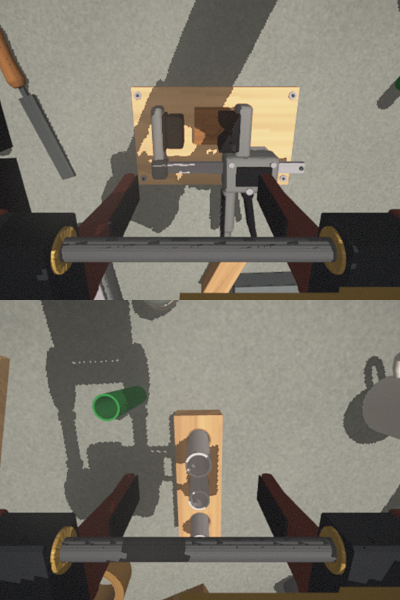

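The wrist view of the jig (upper half) shows the board, the block with its socket near (205,125), the pads either side, and grip and trigger at (230,205). The wrist view of the rack (lower half) shows the tall rim at (198,465). Next is an enlargement of the jig and a fit of the tall rim.

```bash
python3 - <<'E'
from h import *
a=load('scene0');b=load('top0');w=load('wt1');j=load('wj1')
f=w['frame'];roi=f[205:265,245:310].astype(int)
hsv=cv2.cvtColor(f[205:265,245:310],cv2.COLOR_RGB2HSV)
m=((hsv[:,:,1]<40)&(hsv[:,:,2]>165)).astype(np.uint8)
n,l,st,c=cv2.connectedComponentsWithStats(m); print(st[1:],c[1:])
k=1+np.argmax(st[1:,4]);p=np.argwhere(l==k)[:,::-1].astype(np.float32)
e=cv2.fitEllipse(cv2.convexHull(p));u,v=e[0][0]+245,e[0][1]+205;print(e,u,v)
print(tri((w,u,v),(b,192.4,250.2)),tri((w,u,v),(b,192.4,250.2),(a,390,228.4)),plane(w,u,v,.13))
J=cv2.resize(j['frame'][115:345,180:430,::-1],None,fx=2.3,fy=2.3,interpolation=2)
W=cv2.resize(f[205:265,245:310,::-1],None,fx=3.3,fy=3.3)
J=cv2.convertScaleAbs(J,alpha=1.6,beta=10)
c=np.zeros((530,795,3),np.uint8);c[:J.shape[0],:J.shape[1]]=J;c[:W.shape[0],576:576+W.shape[1]]=W
cv2.imwrite('pics/c3.png',c)
E
```

```text
[[ 15   9  31  14 128]
 [ 17  31   3   4   7]] [[28.984375   13.2109375 ]
 [17.85714286 32.57142857]]
((29.95943832397461, 16.94858169555664), (16.2045955657959, 30.188739776611328), 76.2549057006836) 274.9594383239746 221.94858169555664
(array([0.47384865, 0.19531794, 0.12299444]), [np.float64(0.0009889237394648774), np.float64(0.0009889237394648338)]) (array([0.47358424, 0.19585479, 0.12288298]), [np.float64(0.0014424413776431004), np.float64(0.0007424855446123541), np.float64(0.0011471108715836599)]) [0.47092476 0.19373137 0.13      ]
```

View pics/c3.png

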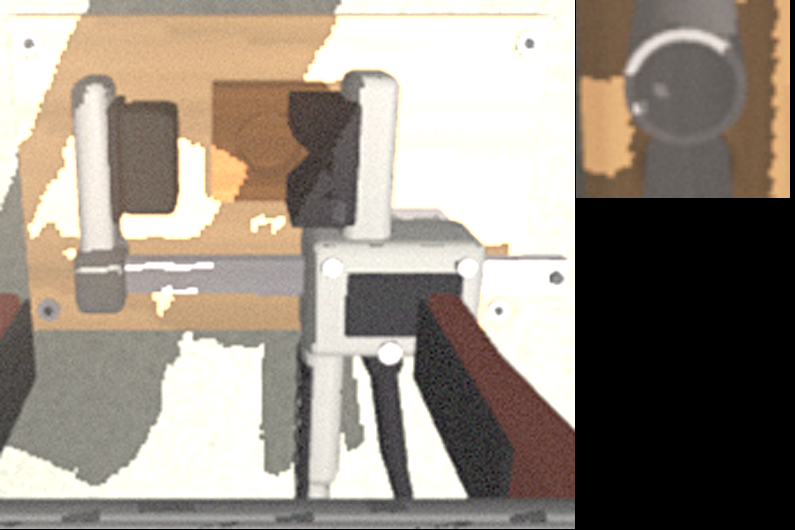

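Jig crop: screws at (28,44), (529,44), (48,310) and (498,311); the block's free edge runs (212,81)–(207,200); the hole shows as a faint circle at about (265,140). The tube rim in the inset is centred at (685,87), which is pixel (278,231). The mask had caught only the lit arc of the rim.

```bash
python3 - <<'E'
from h import *
a=load('scene0');b=load('top0');w=load('wt1');j=load('wj1')
print(tri((w,278,231.4),(b,192.4,250.2)),plane(w,278,231.4,.13))
Q=lambda x,y:(j,180+x/2.3,115+y/2.3)
T=lambda x,y:(b,325+(x-355)/3.4,135+y/3.4)
P=[(28,44),(529,44),(48,310),(498,311)];TT=[(768,418),(383,406),(770,195),(389,184)]
for p,t in zip(P,TT): print(plane(*Q(*p),.018).round(4),tri(Q(*p),T(*t))[0].round(4))
for p in [(212,81),(207,200)]: print('block',plane(*Q(*p),.044).round(4))
print('hole',plane(*Q(265,140),.044))
print('head corners',[plane(*Q(*p),.09).round(4) for p in((332,268),(468,267),(390,352))])
print('head screws top',[plane(*T(*p),.09).round(4) for p in((478,262),(574,264),(529,192))],[tri(Q(*p),T(*t)) for p,t in (((332,268),(574,264)),((468,267),(478,262)))])
print('padface moving',plane(*Q(178,160),.08),'jaw edge')
# enhance block region
c=j['frame'][145:210,265:310,::-1]
E
```

```text
(array([0.47506613, 0.19552921, 0.13286314]), [np.float64(0.0017330304992724426), np.float64(0.0017330304992724563)]) [0.47682844 0.19750634 0.13      ]
[ 0.4519 -0.32    0.018 ] [ 0.45   -0.3153  0.0355]
[ 0.462  -0.0785  0.018 ] [ 0.4599 -0.0813  0.0262]
[ 0.5919 -0.3256  0.018 ] [ 0.5877 -0.3234  0.0278]
[ 0.6027 -0.0845  0.018 ] [ 0.5985 -0.0873  0.0261]
block [ 0.4696 -0.2316  0.044 ]
block [ 0.5262 -0.2366  0.044 ]
hole [ 0.49808459 -0.20821397  0.044     ]
head corners [array([ 0.5449, -0.1832,  0.09  ]), array([ 0.5469, -0.1251,  0.09  ]), array([ 0.5859, -0.1575,  0.09  ])]
head screws top [array([ 0.5446, -0.1292,  0.09  ]), array([ 0.5428, -0.1843,  0.09  ]), array([ 0.5848, -0.1595,  0.09  ])] [(array([ 0.54282701, -0.18347425,  0.09418019]), [np.float64(0.00040535013691614483), np.float64(0.00040535013691602676)]), (array([ 0.54393855, -0.12760504,  0.09753824]), [np.float64(0.00022934498395234872), np.float64(0.0002293449839525983)])]
padface moving [ 0.49713639 -0.24683373  0.08      ] jaw edge
```

Tube rim: z ≈ 0.133 from the wrist and top views, which agrees with 0.130. Socket centre: ≈ (0.499, −0.208), and both views agree to about 1.5 mm. Now the grasp.

```bash
python3 - <<'E'
from h import *
p=lambda t:print(t,r.sense()['tcp_pos'].round(4),r.sense()['contact_force'].round(1),round(r.sense()['opening'],4),round(r.sense()['clock'],1))
r.reach([.4752,.1955,.36],[180,0,196])
r.servo_line([.4752,.1955,.269],speed=.1);p('down')
r.grab(12);p('grab')
r.servo_line([.4752,.1955,.40],speed=.12);p('up')
r.reach([.499,-.208,.40],[180,0,177.6]);p('over')
r.servo_line([.499,-.208,.335],speed=.1);p('pre')   # foot ~.09
a=snap('scene','sc2');b=snap('top','tp2');w=snap('wrist','wr2')
s=np.array([.499,-.208,.044]); print([proj(x,s).round(0) for x in(a,b,w)])
c=np.zeros((600,800,3),np.uint8)
def cr(x,u,v,h,k): return cv2.convertScaleAbs(cv2.resize(x['frame'][max(v-h,0):v+h,max(u-h,0):u+h,::-1],(k,k),interpolation=2),alpha=1.4)
u,v=proj(a,s).astype(int); c[:400,:400]=cr(a,u,v,60,400)
u2,v2=proj(w,s).astype(int); c[:400,400:]=cr(w,u2,v2,80,400);print(u,v,u2,v2)
cv2.imwrite('pics/c4.png',c[:400])
E
```

```text
down [0.4754 0.1956 0.2699] [-0.2 -0.8 -0.1] 0.0879 6.1
grab [0.4752 0.1955 0.2689] [ 0.3  0.2 -1. ] 0.0248 7.1
up [0.4752 0.1955 0.3989] [-0.4 -0.1 -0.8] 0.0247 8.3
over [ 0.4993 -0.2072  0.4   ] [ 0.5  0.5 -0.4] 0.0244 9.8
pre [ 0.4991 -0.208   0.3357] [ 0.4 -0.4 -0.2] 0.0246 10.7
[array([233., 137.]), array([395., 235.]), array([277., 200.])]
233 137 277 200
```

View pics/c4.png

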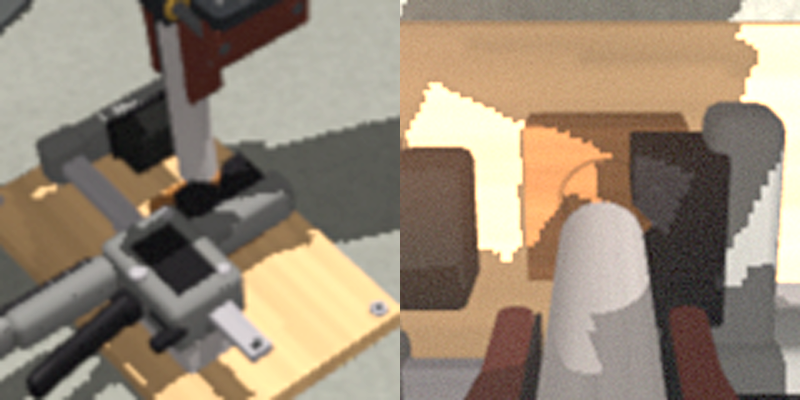

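Wrist crop (right half): the held tube hangs in front of the hole. The hole's rim arc has its leftmost point at about (558,190) and its top at about (605,158), with the block's left edge at x≈526. I'll cast those onto z = 0.044.

```bash
python3 - <<'E'
from h import *
w=load('wr2')
Q=lambda x,y:(w,197+(x-400)/2.5,120+y/2.5)
top=plane(*Q(605,158),.044);lf=plane(*Q(558,193),.044)
print('hole top',top,'-> cx',top[0]+.015,'left',lf,'-> cy',lf[1]+.015)
print('right',plane(*Q(651,222),.044))
print('block corners',plane(*Q(527,113),.044),plane(*Q(524,278),.044))
E
```

```text
hole top [ 0.48433365 -0.20586022  0.044     ] -> cx 0.49933365356153014 left [ 0.49568024 -0.22205914  0.044     ] -> cy -0.20705914193455405
right [ 0.5072124  -0.19123461  0.044     ]
block corners [ 0.46824098 -0.23056206  0.044     ] [ 0.52567659 -0.23554863  0.044     ]
```

```bash
python3 - <<'E'
from h import *
X,Y=.499,-.2071
r.servo_line([X,Y,.310],speed=.06)
for z in(.302,.298,.294,.290,.287,.2845,.2830,.2822):
    r.servo_line([X,Y,z],speed=.05);s=r.sense();print(z,s['tcp_pos'].round(4),s['contact_force'].round(1))
    if abs(s['contact_force'][2])>8: break
print(s['clock']); snap('scene','sc3'); w=snap('wrist','wr3')
E
```

```text
0.302 [ 0.4989 -0.2071  0.3016] [-0.5  0.7  0.2]
0.298 [ 0.499  -0.2071  0.2977] [ 0.4  0.6 -0.2]
0.294 [ 0.4989 -0.2071  0.2936] [ 0.2  0.1 -0.5]
0.29 [ 0.4989 -0.207   0.2896] [ 0.1  0.4 -0.5]
0.287 [ 0.499  -0.2071  0.2867] [-0.1  0.3 -0.7]
0.2845 [ 0.499  -0.2071  0.2842] [ 0.2 -0.5 -0.4]
0.283 [ 0.499  -0.2071  0.283 ] [-0.4  0.2 -1. ]
0.2822 [ 0.499  -0.2071  0.2829] [-0.7  0.5  4.4]
13.425
```

Floor contact came at TCP 0.283, so the foot is at 0.024, exactly as expected. Now I'll release, retreat and check.

```bash
python3 - <<'E'
from h import *
r.let_go(); r.servo_line([.499,-.2071,.36],speed=.12)
yaw=177.6; c,s=np.cos(np.radians(-2.4)),np.sin(np.radians(-2.4))
O=np.array([.5559,-.1653]); J=lambda x,y:O+np.array([c*x-s*y,s*x+c*y])
t=J(.101,-.013);print('squeeze at',t, 'grip',J(.101,-.02))
r.reach([*t,.36],[180,0,yaw]);print(r.sense()['clock'],r.sense()['joints'].round(1))
a=snap('scene','sc4');b=snap('top','tp4');w=snap('wrist','wr4')
c_=np.zeros((400,800,3),np.uint8)
f=lambda x,r0,r1,c0,c1:cv2.convertScaleAbs(cv2.resize(x['frame'][r0:r1,c0:c1,::-1],(400,400),interpolation=2),alpha=1.4)
c_[:,:400]=f(a,80,220,150,290);c_[:,400:]=f(w,0,420,70,490)
cv2.imwrite('pics/c5.png',np.vstack([c_,]))
cv2.imwrite('pics/c5b.png',b['frame'][:,:,::-1])
E
```

```text
squeeze at [ 0.65626702 -0.18251804] grip [ 0.65597389 -0.1895119 ]
16.075 [ -18.4   17.8   61.    -0.   101.4 -106. ]
```

View pics/c5.png

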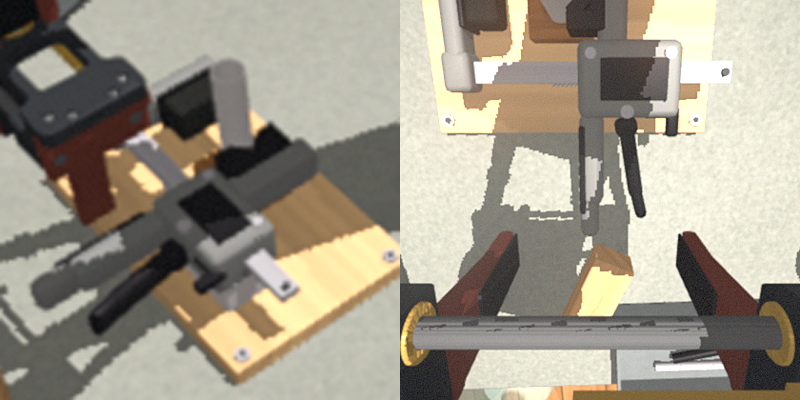

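The tube stands in the socket, and the scene camera can see both the pad and the tube. Wrist view: grip end at (590,230) with its axis at (592,160), trigger end at (640,213).

```bash
python3 - <<'E'
from h import *
w=load('wr4');a=load('scene0')
c,s=np.cos(np.radians(-2.4)),np.sin(np.radians(-2.4));O=np.array([.5559,-.1653])
inv=lambda X:np.array([[c,s],[-s,c]])@(np.array(X)[:2]-O)
Q=lambda x,y:(w,70+(x-400)*1.05,y*1.05)
for n,x,y,z in(('gripL',581,190,.066),('gripR',604,190,.066),('grip end',590,234,.07),('trig',640,205,.077),('trig base',627,115,.077),('headL',579,80,.085),('headR',682,80,.085),('barend',733,72,.07)): 
    X=plane(*Q(x,y),z);print(n,X.round(4),inv(X).round(4))
print(inv(plane(load('top0'),325+(570-355)/3.4,135+25/3.4,.07)))
E
```

```text
gripL [ 0.6538 -0.1973  0.066 ] [ 0.0992 -0.0279]
gripR [ 0.6547 -0.177   0.066 ] [ 0.0992 -0.0075]
grip end [ 0.6948 -0.1913  0.07  ] [ 0.1399 -0.0202]
trig [ 0.6663 -0.1465  0.077 ] [0.1095 0.0234]
trig base [ 0.5902 -0.1565  0.077 ] [0.0339 0.0102]
headL [ 0.5627 -0.1926  0.085 ] [ 0.008 -0.027]
headR [ 0.5661 -0.1157  0.085 ] [0.0081 0.0499]
barend [ 0.5614 -0.0722  0.07  ] [0.0016 0.0933]
[ 0.13203416 -0.0200702 ]
```

The jig frame checks out: grip faces at y −28/−8 (expected −30/−10), grip end at x 0.140 (0.139), pin at (34,10) (36,7.5). The bar end, now at y≈93 mm, moves with the jaw, so I'll track it by its low saturation in the scene view.

```bash
cat >> h.py <<'E'
C,S=np.cos(np.radians(-2.4)),np.sin(np.radians(-2.4));O=np.array([.5559,-.1653])
J=lambda x,y:O+np.array([C*x-S*y,S*x+C*y])
ZB=.070
def prof(s,x,ys,z):
    hsv=cv2.cvtColor(cv2.GaussianBlur(s['frame'],(3,3),0),cv2.COLOR_RGB2HSV); P=np.array([proj(s,[*J(x,y),z]) for y in ys],np.float32)
    return [cv2.remap(hsv[:,:,k],P[:,0],P[:,1],cv2.INTER_LINEAR).ravel() for k in(1,2)]
E
python3 - <<'E'
from h import *
w=load('wr4');a=load('sc4')
X,e=tri((w,70+333*1.05,72*1.05),(a,150+296*.35,80+287*.35));print(X,e)
ys=np.arange(.06,.16,.004)
for z in(.066,.07,.075):
  for x in(-.003,0,.003): print(z,x,prof(a,x,ys,z)[0])
r.servo_line([*J(.101,-.013),.229],speed=.12);s=r.sense();print(s['clock'],s['contact_force'].round(1))
b=snap('scene','sc5');t=snap('top','tp5');w=snap('wrist','wr5')
print(prof(b,0,ys,.07)[0])
c_=np.zeros((400,800,3),np.uint8)
f=lambda x,r0,r1,c0,c1:cv2.convertScaleAbs(cv2.resize(x['frame'][r0:r1,c0:c1,::-1],(400,400),interpolation=2),alpha=1.4)
c_[:,:400]=f(b,80,220,150,290);c_[:200,400:600]=f(w,0,420,70,490)[::2,::2];c_[200:,400:600]=f(t,120,280,310,470)[::2,::2]
cv2.imwrite('pics/c6.png',c_[:,:600])
E
```

```text
[ 0.55874491 -0.07151151  0.07167078] [np.float64(0.0030183135071269376), np.float64(0.0030183135071270278)]
0.066 -0.003 [  6   6   6   8   8   6   4   6  36  92  99  99  99 100  99 103 111  87
  26  17  17  17  17  17  18]
0.066 0 [  7   8   8   6   8   7   6   6  32  89  99  99  99  99  99 103 112  87
  27  17  17  17  17  17  18]
0.066 0.003 [  8   8   8   8   8   7   6   6  32  89  99  99  99  99  99 100 111  83
  25  16  17  17  17  17  17]
0.07 -0.003 [  7   6   8   8  11  10   6   9  16  70  99  99  99  99  99 100 106 108
  54  19  18  17  17  17  17]
0.07 0 [  6   7   6   6   8   8   5   6   8  59  97  99  98 100 100  99 107 109
  59  18  17  17  17  17  18]
0.07 0.003 [  8   7   8   6   6   8   7   5   9  59  96  99  99  99  99  99 107 108
  57  18  17  16  17  17  17]
0.075 -0.003 [  7   8  16  22  24  26  27  26  23  45  89  99  99  98  98  98  99 108
 100  39  18  18  17  17  17]
0.075 0 [  6   7   6   7   6   9   8   5   7  16  78  99  99  98 100  99 101 109
 100  37  18  17  17  17  18]
0.075 0.003 [  6   6   7   7   6   8   8   6   5  10  74  98  99  99  99  99 101 111
 101  42  17  17  17  17  17]
17.4667 [-0.6 -0.5  0.5]
[  7   7   6   6   8   8   5   6   8  58  97  99 100 100  98 100 107 109
  59  19  17  17  18  17  18]
```

View pics/c6.png

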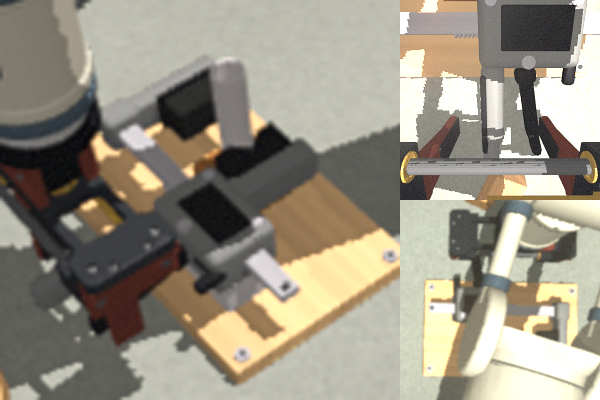

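The fingers straddle grip and trigger, and the bar end is clearly trackable (y≈0.096). First squeeze.

```bash
cat >> h.py <<'E'
def bar(f):
    s=snap('scene',f); ys=np.arange(.07,.15,.0005); q=prof(s,0,ys,.07)[0].astype(float)
    return ys[np.argmax(q>50)]*1e3
def st(t,f):
    b=bar(f);s=r.sense();print(t,'bar %.1f'%b,'open %.4f'%s['opening'],s['contact_force'].round(1),s['torque'].round(2),'t %.1f'%s['clock'])
E
python3 - <<'E'
from h import *
st('start','p0')
r.grab(25);st('sq1','p1'); r.wait(.3);st('sq1b','p1b')
r.let_go();r.wait(.2);st('rel1','p1r')
E
```

```text
start bar 96.0 open 0.0874 [ 0.4  0.2 -0.1] [ 0.02  0.05 -0.07] t 17.7
sq1 bar 103.5 open 0.0333 [ 4.9  3.1 -0.1] [ 0.63 -0.78 -0.19] t 18.6
sq1b bar 103.5 open 0.0334 [ 4.8  3.9 -0.8] [ 0.61 -0.81 -0.13] t 19.0
rel1 bar 102.5 open 0.0878 [1.2 0.8 0. ] [0.02 0.01 0.01] t 20.2
```

```bash
python3 - <<'E'
from h import *
for i in(2,3):
    r.grab(25);r.wait(.2);st('sq%d'%i,'p%d'%i)
    r.let_go();r.wait(.2);st('rel%d'%i,'p%dr'%i)
f=lambda n:cv2.convertScaleAbs(cv2.resize(load(n)['frame'][90:160,185:255,::-1],(400,400),interpolation=2),alpha=1.6)
cv2.imwrite('pics/c7.png',np.hstack([f('p0'),f('p3r')]))
E
```

```text
sq2 bar 110.5 open 0.0338 [ 5.   3.9 -2.3] [ 0.63 -0.81 -0.16] t 21.3
rel2 bar 110.0 open 0.0877 [ 0.6 -0.8  0.5] [-0.03 -0.03  0.04] t 22.5
sq3 bar 117.5 open 0.0335 [ 5.2  4.4 -2.5] [ 0.68 -0.78 -0.2 ] t 23.6
rel3 bar 116.5 open 0.0878 [-0.6  0.6 -0.5] [ 0.05  0.03 -0.01] t 24.9
```

View pics/c7.png

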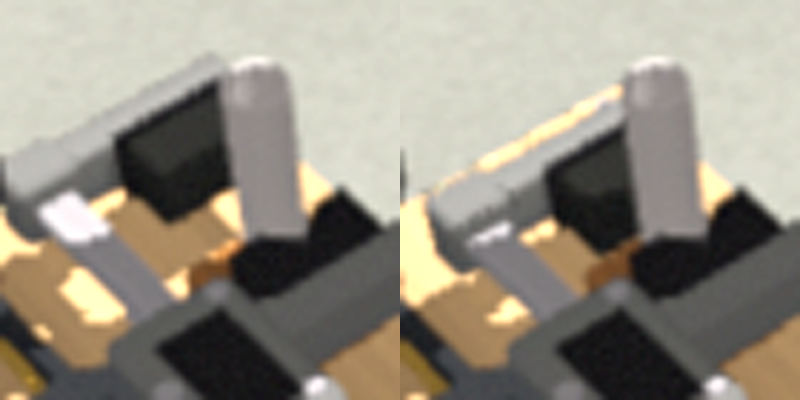

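The pad (right image, about (590,190)) has come close to the tube, but there is still a gap. I'll estimate it from the pad's lower front corner: (168,220) before and (598,250) now.

```bash
python3 - <<'E'
from h import *
def padc(f,u,v):
    s=load(f);o,d=ray(s,185+u*.175,90+v*.175)
    n=np.array([C,S]);t=(-.032-(o[:2]-O)@n)/(d[:2]@n);X=o+t*d
    return X.round(4), 'jig y %.4f'%(np.array([-S,C])@(X[:2]-O))
print(padc('p0',168,220),padc('p3r',198,250))
# tube axis check: bottom visible/top in scene: tube top centre
for f,u,v in(('p0',258,72),('p3r',258,72)):
    s=load(f);X=plane(s,185+u*.175,90+v*.175,.144);print('tube top',X,np.array([-S,C])@(X[:2]-O),np.array([C,S])@(X[:2]-O))
E
```

```text
(array([ 0.5206, -0.2445,  0.0583]), 'jig y -0.0807') (array([ 0.5214, -0.2251,  0.0577]), 'jig y -0.0612')
tube top [ 0.49547626 -0.20797814  0.144     ] -0.04517098560256975 -0.05858355878347122
tube top [ 0.49547626 -0.20797814  0.144     ] -0.04517098560256975 -0.05858355878347122
```

```bash
python3 - <<'E'
from h import *
r.grab(25);r.wait(.2);st('sq4','p4')
def sh(f,r0,r1,c0,c1):
    g=lambda n:cv2.cvtColor(load(n)['frame'],cv2.COLOR_RGB2GRAY)[r0:r1,c0:c1].astype(np.float32)
    return cv2.phaseCorrelate(g('p3r'),g(f),cv2.createHanningWindow((c1-c0,r1-r0),cv2.CV_32F))
print('tube top',sh('p4',94,116,220,242),'ref',sh('p3',94,116,220,242),sh('p0',94,116,220,242))
print(proj(load('p4'),[*J(-.055,-.045),.144]),proj(load('p4'),[*J(-.055,-.035),.144]))
f=lambda n:cv2.convertScaleAbs(cv2.resize(load(n)['frame'][90:160,185:255,::-1],(400,400),interpolation=2),alpha=2)
cv2.imwrite('pics/c8.png',np.hstack([f('p3'),f('p4')]))
E
```

```text
sq4 bar 121.5 open 0.0332 [ 4.5  4.8 -1.6] [ 0.83 -0.7  -0.2 ] t 26.0
tube top ((0.12458882240722069, 0.02243142287018074), 0.9730812758207321) ref ((-0.06316326782468629, -0.06469629398716137), 0.9890902203818163) ((-0.2561964035515274, -0.09572466385456657), 0.9418882330258688)
[228.76858576 103.45276331] [231.74008079 106.15495624]
```

View pics/c8.png

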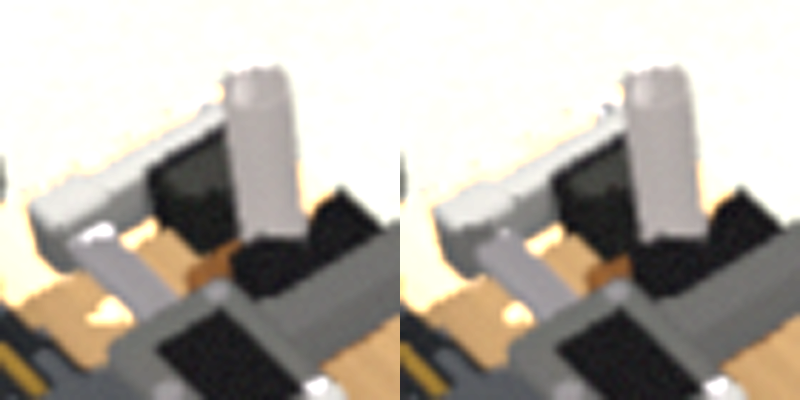

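The jaw travelled only about 4–5 mm this time, from ratchet engagement and/or contact load. The tube top moved by only about 0.1 px. I'll refine the initial pad-face position from the earlier views before the next pump.

```bash
python3 - <<'E'
from h import *
yj=lambda X:(np.array([-S,C])@(X[:2]-O)*1e3,np.array([C,S])@(X[:2]-O)*1e3)
b=load('top0');w=load('wr2');j=load('wj1')
T=lambda x,y:(b,325+(x-355)/3.4,135+y/3.4)
Q=lambda x,y:(w,197+(x-400)/2.5,120+y/2.5)
K=lambda x,y:(j,180+x/2.3,115+y/2.3)
for z in (.082,):
    print('pad face',[yj(plane(*q,z)) for q in(T(671,345),Q(474,210),K(178,160))])
    print('fixed pad tips/V',[yj(plane(*q,z)) for q in(T(602,300),T(602,380),K(289,97),K(288,180))])
    print('V bottom',[yj(plane(*q,z)) for q in(T(588,342),K(325,155))])
r.let_go();r.wait(.2);st('rel4','p4r')
def hi(f):
    ys=np.arange(.1,.15,.001);return prof(load(f),0,ys,.07)[0]
print(hi('p3'),hi('p4'),hi('p4r'))
E
```

```text
pad face [(np.float64(-78.43449220981904), np.float64(-57.21987953904388)), (np.float64(-81.65966977000275), np.float64(-63.68494140691246)), (np.float64(-83.80552734413195), np.float64(-55.79329324282941))]
fixed pad tips/V [(np.float64(-38.264808225002625), np.float64(-32.312622838901746)), (np.float64(-39.029758178185965), np.float64(-78.76855859043907)), (np.float64(-37.86772357504558), np.float64(-82.33710832969165)), (np.float64(-37.398582059201495), np.float64(-47.08337780229277))]
V bottom [(np.float64(-30.590533016628598), np.float64(-56.99104672745637)), (np.float64(-22.160246602145104), np.float64(-57.94264145876352))]
rel4 bar 120.0 open 0.0878 [0.6 0.1 0. ] [ 0.02 -0.02 -0.01] t 27.2
[  9  10   9   7   6   5   4   3   3   3   3   4   6   7  10  19  32  50
  68  82  94  98 101 104 107 110 112 111 108 104  91  75  59  43  31  23
  19  17  17  17  17  17  17  18  18  18  18  18  18  17] [  7   8   8   8   8   9   9   9   8   6   4   3   4   4   5   6   6   6
   9  13  22  42  61  77  89 100 109 110 108 105  91  76  59  43  31  23
  18  17  17  17  17  17  17  17  17  17  17  18  18  18] [  8   8   8   8   8   8   8   8   6   5   3   4   5   5   5   6   8  11
  22  37  54  71  85  97 102 107 111 110 108 104  91  75  59  43  31  23
  19  17  17  17  17  17  17  18  18  18  17  17  17  18]
```

```bash
python3 - <<'E'
from h import *
r.grab(30);r.wait(.3);st('sq5','p5')
def sh(f,r0,r1,c0,c1,ref='p3r'):
    g=lambda n:cv2.cvtColor(load(n)['frame'],cv2.COLOR_RGB2GRAY)[r0:r1,c0:c1].astype(np.float32)
    return np.round(cv2.phaseCorrelate(g(ref),g(f),cv2.createHanningWindow((c1-c0,r1-r0),cv2.CV_32F))[0],2)
for f in('p0','p3','p3r','p4','p4r','p5'): print(f,'tube top',sh(f,94,116,220,242),'jaw',sh(f,118,142,184,206))
print(prof(load('p5'),0,np.arange(.1,.15,.001),.07)[0])
E
```

```text
sq5 bar 125.5 open 0.0330 [ 4.9  4.5 -1.5] [ 0.79 -0.69 -0.22] t 28.4
p0 tube top [-0.26 -0.1 ] jaw [-3.96 -4.28]
p3 tube top [-0.06 -0.06] jaw [0.4 0.2]
p3r tube top [-0.  0.] jaw [0. 0.]
p4 tube top [0.12 0.02] jaw [1.09 0.72]
p4r tube top [ 0.1  -0.08] jaw [1.06 0.92]
p5 tube top [0.01 0.02] jaw [1.67 1.05]
[ 6  6  7  7  8  8  8  8  8  8  9  8  7  6  5  5  5  6  6  6  6  8 10 13
 31 50 72 85 94 99 89 74 59 43 30 21 18 18 18 18 18 17 17 18 18 18 18 18
 18 17]
```

Compression can't be read reliably from here. I'll release (the ratchet holds the jaw), go back to the earlier wrist viewpoint over the jig and compare pad thickness and gap directly.

```bash
python3 - <<'E'
from h import *
r.let_go();r.wait(.2);st('rel5','p5r')
r.servo_line([*J(.101,-.013),.32],speed=.2)
r.reach([.50,-.2287,.42],[180,0,177.6])
w=snap('wrist','wj2');t=snap('scene','sj2');print('clock',r.sense()['clock'])
j=load('wj1')
f=lambda s:cv2.resize(cv2.convertScaleAbs(s['frame'][140:230,205:360,::-1],alpha=2.2,beta=20),None,fx=5.1,fy=3.3,interpolation=2)
cv2.imwrite('pics/c9.png',np.vstack([f(j),f(w)]))
print(f(j).shape)
for s in(j,w):
    g=s['frame'].astype(int).sum(2)//3
    print(g[184:188,205:345].mean(0).astype(int).tolist())
E
```

```text
rel5 bar 124.5 open 0.0876 [ 0.1  0.  -0. ] [-0.04 -0.02  0.04] t 29.6
clock 31.1417
(297, 790, 3)
[106, 106, 106, 162, 202, 202, 203, 174, 106, 115, 126, 134, 139, 141, 142, 144, 148, 145, 145, 142, 133, 117, 75, 58, 61, 62, 54, 52, 56, 58, 59, 62, 60, 60, 59, 61, 58, 58, 59, 60, 58, 57, 59, 60, 59, 59, 59, 58, 57, 53, 49, 46, 93, 172, 206, 201, 199, 201, 200, 201, 199, 203, 204, 180, 106, 101, 107, 118, 127, 128, 128, 128, 127, 127, 127, 127, 128, 125, 115, 108, 103, 87, 72, 62, 63, 66, 65, 66, 67, 67, 67, 68, 67, 68, 65, 67, 63, 64, 60, 59, 60, 61, 61, 55, 52, 46, 39, 34, 31, 31, 33, 31, 32, 34, 29, 35, 34, 33, 31, 39, 44, 51, 48, 50, 48, 50, 50, 49, 47, 44, 51, 109, 147, 145, 145, 143, 143, 144, 144, 146]
[106, 117, 170, 202, 201, 198, 200, 197, 199, 199, 198, 198, 199, 198, 198, 197, 197, 198, 198, 199, 198, 198, 198, 198, 198, 198, 199, 197, 198, 198, 200, 203, 178, 109, 103, 99, 96, 113, 122, 128, 135, 138, 139, 143, 144, 144, 143, 145, 140, 133, 109, 62, 54, 59, 58, 52, 49, 54, 56, 55, 55, 59, 56, 54, 57, 56, 54, 54, 55, 52, 52, 57, 51, 53, 54, 54, 49, 52, 48, 49, 64, 86, 93, 97, 98, 99, 103, 107, 108, 112, 114, 117, 121, 123, 123, 123, 125, 127, 128, 131, 128, 119, 114, 111, 102, 96, 95, 75, 42, 26, 30, 28, 34, 29, 34, 35, 36, 34, 36, 34, 44, 49, 48, 45, 47, 48, 50, 49, 50, 44, 45, 104, 147, 143, 143, 141, 142, 142, 142, 144]
```

View pics/c9.png

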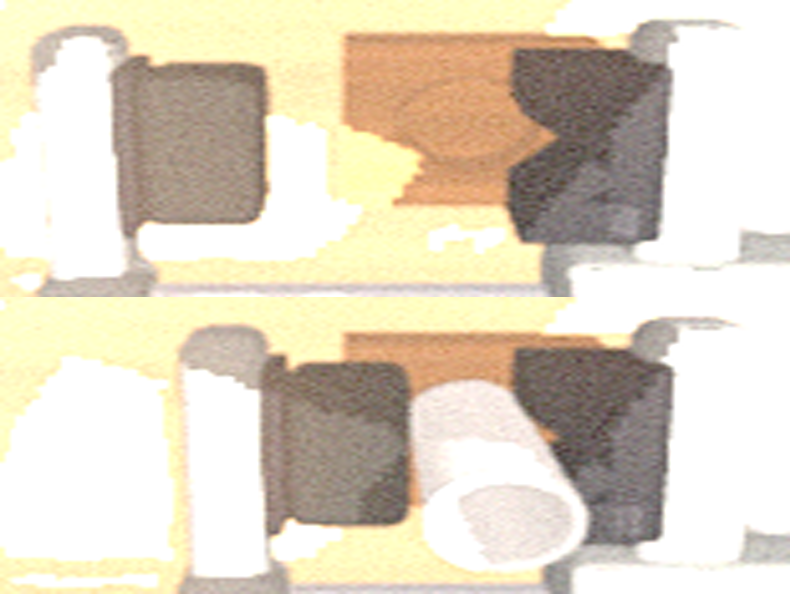

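Wrist comparison at about 1 px/mm: the jaw moved about 28.5 px and the pad face about 27.7 px, and the pad's edge at (408,440) now sits right at the tube's edge at (413,440). So released contact is at bar ≈ 124 mm with about 0–1 mm of compression. One more squeeze should press the pad in about 5–7 mm. I'll go back and hold.

```bash
python3 - <<'E'
from h import *
r.reach([*J(.101,-.013),.32],[180,0,177.6]); r.servo_line([*J(.101,-.013),.229],speed=.12)
st('before','p6a')
r.grab(35);r.wait(.4);st('sq6','p6')
def sh(f,r0,r1,c0,c1,ref='p5r'):
    g=lambda n:cv2.cvtColor(load(n)['frame'],cv2.COLOR_RGB2GRAY)[r0:r1,c0:c1].astype(np.float32)
    return np.round(cv2.phaseCorrelate(g(ref),g(f),cv2.createHanningWindow((c1-c0,r1-r0),cv2.CV_32F))[0],2)
for f in('p4r','p5','p6a','p6'): print(f,'tube top',sh(f,94,116,220,242),'jaw',sh(f,118,142,186,210))
for k in(0,1): print(prof(load('p6'),0,np.arange(.115,.15,.001),.07)[k],prof(load('p5'),0,np.arange(.115,.15,.001),.07)[k])
E
```

```text
before bar 124.5 open 0.0875 [0.2 0.2 0.6] [0.02 0.02 0.  ] t 32.9
sq6 bar 128.5 open 0.0334 [5.3 4.5 1.1] [ 0.89 -0.69 -0.22] t 34.2
p4r tube top [ 0.01 -0.11] jaw [-0.5  -0.15]
p5 tube top [ 0.08 -0.07] jaw [0.21 0.03]
p6a tube top [0.05 0.08] jaw [ 0.05 -0.  ]
p6 tube top [0.82 0.52] jaw [0.78 0.54]
[ 6  4  3  4  4  3  6  8  9  9 11 14 29 44 59 63 59 51 40 30 23 19 18 18
 18 17 17 17 17 17 17 17 17 17 18] [ 5  5  6  6  6  6  8 10 13 31 50 72 85 94 99 89 74 59 43 30 21 18 18 18
 18 18 17 17 18 18 18 18 18 18 17]
[131 117 104 100  95  93 106 115 120 119 116 109 107 107 108 115 121 127
 132 135 138 139 139 139 139 138 137 137 138 138 138 138 137 137 137] [ 98  94  95 107 116 121 118 114 108 106 107 109 114 118 122 125 127 130
 133 135 137 138 139 139 139 138 137 137 138 138 138 138 138 138 138]
```

The tube top moved about 2.3 mm into the V while the jaw advanced about 4 mm, so compression is only about 1–2 mm so far. One more pump gives at most about 10 mm (limit 12), so it is safe.

```bash
python3 - <<'E'
from h import *
r.let_go();r.wait(.2);st('rel6','p6r')
r.grab(35);r.wait(.4);st('sq7','p7')
def sh(f,r0,r1,c0,c1,ref='p5r'):
    g=lambda n:cv2.cvtColor(load(n)['frame'],cv2.COLOR_RGB2GRAY)[r0:r1,c0:c1].astype(np.float32)
    return np.round(cv2.phaseCorrelate(g(ref),g(f),cv2.createHanningWindow((c1-c0,r1-r0),cv2.CV_32F))[0],2)
for f in('p6','p6r','p7'): print(f,'tube top',sh(f,94,116,220,242),'jaw',sh(f,118,142,186,210))
for f in('p5','p6','p6r','p7'): print(prof(load(f),0,np.arange(.115,.15,.001),.07)[0])
# bar far-end hue-free: level-16 crossing
ys=np.arange(.09,.15,.0005)
for f in('p1','p2','p3','p4','p5','p5r','p6','p6r','p7'): q=prof(load(f),0,ys,.07)[0]; print(f,1e3*ys[np.argmax(q>13)])
E
```

```text
rel6 bar 128.0 open 0.0881 [ 0.7  0.1 -0.5] [-0.02  0.04 -0.03] t 35.4
sq7 bar 70.0 open 0.0331 [ 3.9  4.4 -2.4] [ 0.77 -0.65 -0.19] t 36.8
p6 tube top [0.82 0.52] jaw [0.78 0.54]
p6r tube top [1.26 0.28] jaw [0.84 0.6 ]
p7 tube top [1.05 0.42] jaw [1.35 0.61]
[ 5  5  6  6  6  6  8 10 13 31 50 72 85 94 99 89 74 59 43 30 21 18 18 18
 18 18 17 17 18 18 18 18 18 18 17]
[ 6  4  3  4  4  3  6  8  9  9 11 14 29 44 59 63 59 51 40 30 23 19 18 18
 18 17 17 17 17 17 17 17 17 17 18]
[ 6  5  5  4  5  5  6  6  6  9 12 17 34 51 66 68 62 54 42 31 23 19 18 18
 18 17 17 17 18 18 18 18 17 17 17]
[ 9  9  9  7  6  5  5  5  6  6  6  7  7  6  5  8 10 12 14 16 17 17 17 18
 18 17 17 17 17 17 17 17 17 18 17]
p1 101.0
p2 108.00000000000001
p3 114.50000000000001
p4 119.50000000000003
p5 123.50000000000003
p5r 122.00000000000003
p6 126.00000000000003
p6r 125.50000000000003
p7 133.00000000000003
```

The bar is now at about 131.7 mm (saturation midpoint against the bench, beyond the board edge). To measure compression directly while still holding, I'll profile the pad's side from jaw to face in the scene images.

```bash
python3 - <<'E'
from h import *
ys=np.arange(-.120,-.036,.002)
print((ys*1e3).astype(int).tolist())
for z in(.060,.066,.078):
  for f in('p0','p3r','p5r','p6r','p7'):
    q=prof(load(f),-.032,ys,z); print(z,f,q[1].tolist())
E
```

```text
[-120, -118, -115, -113, -111, -109, -107, -105, -103, -101, -99, -97, -95, -93, -91, -89, -87, -85, -83, -81, -79, -77, -75, -73, -71, -69, -67, -65, -63, -61, -59, -57, -55, -53, -51, -49, -47, -45, -43, -41, -39, -37]
0.06 p0 [52, 44, 37, 30, 23, 21, 17, 18, 15, 18, 18, 24, 27, 30, 29, 30, 29, 30, 31, 37, 51, 70, 90, 102, 107, 108, 108, 109, 109, 109, 110, 114, 113, 108, 97, 81, 72, 61, 53, 44, 38, 33]
0.06 p3r [139, 128, 121, 121, 121, 115, 105, 91, 77, 66, 58, 49, 42, 34, 27, 21, 17, 16, 15, 17, 19, 24, 25, 26, 26, 26, 26, 25, 26, 29, 37, 51, 63, 72, 73, 71, 67, 61, 53, 44, 38, 33]
0.06 p5r [202, 191, 175, 153, 133, 125, 121, 121, 120, 111, 99, 84, 71, 62, 53, 46, 38, 29, 23, 18, 17, 15, 16, 17, 20, 24, 26, 26, 26, 26, 24, 24, 23, 26, 34, 46, 55, 58, 52, 45, 38, 33]
0.06 p6r [205, 204, 201, 187, 167, 145, 126, 122, 120, 120, 118, 109, 96, 82, 69, 62, 53, 45, 36, 27, 23, 18, 18, 15, 16, 17, 20, 23, 25, 25, 24, 24, 21, 20, 22, 26, 35, 44, 46, 43, 38, 34]
0.06 p7 [204, 204, 204, 203, 200, 185, 166, 144, 127, 122, 121, 120, 117, 107, 94, 79, 67, 58, 50, 42, 34, 26, 22, 18, 17, 15, 1
[... 1295 characters left out ...]
, 41, 26, 21, 20, 20, 21, 21, 21, 20, 19, 18, 17, 16, 16, 16, 16, 16, 15, 15, 15, 16, 18, 24, 38, 52, 59, 53]
0.078 p5r [134, 134, 135, 144, 157, 175, 189, 195, 196, 187, 172, 149, 131, 123, 119, 115, 102, 80, 55, 32, 22, 18, 19, 20, 19, 18, 17, 16, 16, 16, 16, 16, 15, 15, 16, 16, 16, 15, 15, 15, 16, 17]
0.078 p6r [134, 134, 135, 144, 157, 175, 189, 195, 197, 197, 195, 185, 168, 146, 129, 122, 119, 113, 97, 72, 49, 29, 22, 18, 18, 17, 16, 15, 15, 15, 15, 15, 15, 15, 16, 15, 16, 15, 15, 15, 15, 15]
0.078 p7 [134, 134, 135, 143, 156, 174, 189, 194, 197, 197, 196, 195, 192, 182, 165, 144, 128, 122, 118, 110, 92, 65, 42, 24, 19, 15, 15, 15, 16, 16, 15, 15, 15, 16, 16, 16, 15, 15, 15, 15, 15, 15]
```

Two independent readings, pad thickness and jaw travel minus face travel, put compression now at about 4–5 mm (p5r ≈ 0–0.5, p6r ≈ 1.2, p7 ≈ 4–4.7). Loaded pumps have each added about 3.5–4 mm net. One more lands near 8 mm, well inside 3–12 rather than near its lower edge.

```bash
python3 - <<'E'
from h import *
r.let_go();r.wait(.2);st('rel7','p7r')
r.grab(35);r.wait(.5);st('sq8','p8')
ys=np.arange(-.120,-.036,.0005)
for f in('p3r','p5r','p6r','p7','p7r','p8'):
    q=prof(load(f),-.032,ys,.060)[1].astype(float); m=np.argmin(q[60:])+60
    ja=ys[np.where(q[:m]>60)[0].max()]*1e3; i0=np.argmax(ys>-.056); lo=q[60:].min() if 0 else np.median(np.sort(q[i0:i0+16])[:6])
    pk=i0+np.argmax(q[i0:]); half=(lo+q[pk])/2; pf=ys[i0+np.argmax(q[i0:]>half)]*1e3
    b=prof(load(f),0,np.arange(.115,.15,.0005),.07)[0].astype(float)
    print(f,'jaw %.1f face %.1f thick %.1f'%(ja,pf,pf-ja),'bar11 %.1f'%(115+.5*np.argmax(b>11)))
def sh(f,r0,r1,c0,c1,ref='p7'):
    g=lambda n:cv2.cvtColor(load(n)['frame'],cv2.COLOR_RGB2GRAY)[r0:r1,c0:c1].astype(np.float32)
    return np.round(cv2.phaseCorrelate(g(ref),g(f),cv2.createHanningWindow((c1-c0,r1-r0),cv2.CV_32F))[0],2)
for f in('p7r','p8'): print(f,'tube top',sh(f,94,116,220,242),'jaw',sh(f,118,142,190,214))
E
```

```text
rel7 bar 70.0 open 0.0877 [ 0.5 -0.3 -0.5] [ 0.04  0.01 -0.01] t 38.0
sq8 bar 70.0 open 0.0330 [ 8.4  3.3 -3.9] [ 0.47 -1.24 -0.29] t 39.5
p3r jaw -101.0 face -54.0 thick 47.0 bar11 115.0
p5r jaw -94.0 face -50.5 thick 43.5 bar11 121.5
p6r jaw -90.0 face -48.0 thick 42.0 bar11 125.0
p7 jaw -87.0 face -47.5 thick 39.5 bar11 132.0
p7r jaw -87.5 face -47.5 thick 40.0 bar11 131.5
p8 jaw -86.0 face -47.5 thick 38.5 bar11 135.0
p7r tube top [ 0.25 -0.25] jaw [-0.24  0.14]
p8 tube top [-0.05 -0.19] jaw [0.68 0.51]
```

The bar advanced another 3 mm, the tube didn't move, and the trigger is held home (33.0 mm over both). Compression is about 7 mm. Handing in while still squeezing.

```bash
python3 - <<'E'
from h import *
print(r.hand_in())
E
```

```text
the job is handed in; nothing more can be done
None
```

I handed the job in at about 39.5 s with the trigger still held squeezed. The tall tube stands in the clamp's socket, and the soft pad is pressed in against it by an estimated 7 mm.

- **Tube:** I took it from the rack and lowered it until it touched the socket floor. That happened at the expected height (foot 24 mm above the bench), and then I let go of it. The two short tubes were never gripped, but I didn't look at the rack again afterwards.
- **Clamp:** I pumped the trigger eight times from the grip. On each squeeze the fingers closed to about 33 mm, against the 34 mm given for home. The toothed bar's end moved from 96 to about 135 mm along the jig.
- **Pad:** The pad touched the tube with the bar at about 124 mm, and the tube then shifted roughly 2.5 mm into the V. It did not move noticeably on the last squeeze.

**Checks that disagreed:**
- **Pad compression:** It is inferred from images, not measured directly. Estimates ranged from about 5 mm (pad's side in the scene camera) to 8 mm (bar travel), all under the 12 mm limit.
- **Later squeezes:** From the fourth squeeze on, each moved the jaw only 3 to 4 mm instead of 7.
- **Bar tracking:** My automatic reading of the bar end failed once it passed the board's edge. The last bar positions come from a weaker contrast against the bench.

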